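# Snap the lid onto an ointment tub and keep it pressed

### The job

The small ointment tub is filled and still open: set its own small lid level on its rim, then press straight down on the middle of the lid until it gives with a snap and sits fully home. Finish while still pressing the lid down firmly, without letting up, so that the seal inside it takes. Leave the tub standing upright where it is, and do not disturb the other things on the counter.

Things in the scene. Friction and masses are not known exactly. Their poses are not given: they have to be found in the camera images.
- lid_center (a point): the loose small lid: white plastic, round, 60 mm across, 19 mm high, about 20 g, lying closed side up on the counter. This point is on its axis half-way up (9.5 mm over its lower edge); z is up through its top. Grip it across the skirt at any turn. The top is 3 mm thick; under it the skirt is hollow, with an inner rib 48 mm across at its lower edge. Not the wide 93 mm lid.
- lid_top (a point): the middle of the small lid's flat top, 9.5 mm above lid_center: the place to press. Set on the tub, the lid rests on its springy bead and holds there against 3 N. Pressed straight down, its resistance climbs to a peak of about 6 to 12 N within 3 mm, then drops suddenly. Pressed off its middle one side may give first: press on, up to 18 N, until it is level on its hard stop, 8 mm below where it rested.
- tub_rim (a point): centre of the rim of the open small tub, 62 mm above its underside; z is up. The rim is 39 mm across; from it the neck widens as a cone to 46 mm at 4 mm below and guides the lid. Round the neck, 8.5 mm below the rim, is the springy bead, 52 mm across. Lid resting on the bead: lid_center 2.5 mm above this point. Lid fully home on the tub's shoulder: lid_center 5.7 mm below this point.
- tub: the open small tub: white plastic, body 59 mm across up to its shoulder at 47 mm, then the neck; origin at the centre of its underside. About 0.16 kg, loose on the smooth counter (friction about 0.3): it slides or tips if pushed sideways.
- closed_tub: a twin of the small tub that is already closed: 66 mm tall, 60 mm across; origin at the centre of its underside. Leave alone.
- big_lid: the wide lid of another tub, 93 mm across, 18 mm high, flat on the counter; origin at the centre of its underside. Leave alone.
- big_tub: wide open empty white tub, 89 mm across, 86 mm tall; origin at the centre of its underside. Leave alone.
- amber_jar: brown glass jar with black screw cap, 60 mm across, 116 mm tall; origin at the centre of its underside. Leave alone.
- white_bottle: white plastic bottle with red cap, 76 mm across, 150 mm tall; origin at the centre of its underside. Leave alone.
- beaker: small glass beaker, 54 mm across, 72 mm tall; origin at the centre of its underside. Leave alone.
- spatula: flat steel spatula, 190 mm long (along its x), 16 mm wide, 4 mm thick, lying on the counter; origin at the middle of its underside. Leave alone.

How it is judged:
By the outcome, as a careful person would: the job done as asked, in the order asked, and still so for the second after the job is handed in, while the arm keeps its last pose, push and grip.
It also fails if it takes over 64 s, if anything falls off the work surface, if the arm or the gripper's body presses on something with over 40 N, if the wrist force passes 120 N, or if a joint passes its speed limit or range.

### The arm

A 6-joint arm with a two-finger parallel gripper is mounted at the origin on the work surface. World frame = base frame: x ahead of the robot, y to its left, z up, the work surface at z = 0. Lengths are in m, angles in rad, forces in N, time in s.
With the tool pointing down it reaches from about 0.275 to 0.775 m from the base axis. Payload 14.6 kg.
Tool frame: the origin (TCP) lies between the finger pads; the fingertips stand manip.nose_length ahead of it and the grasp point (between the pads) is the TCP (manip.nose_length is the distance from the TCP to the fingertips, in m); z points along the fingers, y is the direction in which the jaws open and shut (so a half turn about z gives the same grasp; the last joint's range is limited). The gripper opens to 85 mm and grips with 20 to 120 N. Pads are 22 mm wide; open, the fingers measure 114 mm over their backs; the gripper's body (76 mm by 85 mm) begins 54 mm behind the grasp point. The pads swing forward as they close: fully open they stand 13 mm farther back than shut.
Start: joints at [-1.427, 0.263, -0.048, 1.259, 0, 1.415], TCP at [0.155, -0.502, 0.25] pointing down, gripper open.
Joint ranges: [-2.65, 2.65], [-0.89, 1.7], [-1.18, 1.37], [-2.13, 2.11], [-1.35, 1.29], [-3.14, 3.14]. Speed limits (rad/s): [1.89, 1.89, 2.57, 2.79, 3.14, 3.14].

### API

Orientations are given as a 3x3 rotation matrix whose columns are the frame's x, y, z axes.
In Python, from workcell import state, camera, manip gives the robot as it stands.
- The arm moves only by the tool play_rows, never from a script. Its argument "deltas" is a list of rows, each an object with "travel": the shift along the tool's x, y, z in mm, a list of three; "roll": the turn about the tool's z in degrees; "grip": the finger opening in mm, from 0 to 85.4. A call has 1 to 8 rows; each row is the pose to reach, as a shift and turn from the pose measured when the call began, along the tool's axes at that moment; what a row does not reach only later rows make up. A row lasts 1/10 s, in which the tool goes at most 50 mm and 8.59 degrees, less where a joint would pass 70% of its speed; a pose out of reach is approached as far as the arm can. A call with a gripper value outside its range is refused whole. The fingers move at their own pace and stop on an object; the grip force is fixed at half the most. Time passes only in rows, so rows that repeat a pose let the fingers close. It gives the time, the measured TCP pose, the force and the opening at its end, in the units of the state.
- state(): the state, without advancing time (a new reading comes with each control period).
- camera(name): name is "scene" or "top" or "wrist"; returns a dict with "frame" (384x512x3 uint8, red, green, blue), "z_map" (384x512 float32, m along the optical axis (not along the pixel's ray), 0 where there is no reading), "fovy" (degrees; the focal length in pixels is half the picture's height over the tangent of half this angle, whatever the lens; pixels are square), "cx", "cy" (the principal point, pixels), "extrinsics" (4x4, takes a point from camera to world coordinates); the wrist camera has in their place "hand_eye" (4x4, takes a point from camera to tool coordinates, whose origin is the TCP and whose axes are the flange's). Camera axes: x right, y down, z forward; pixel columns grow to the right and rows downward; lengths in m; the calibration is good to about 2 mm. The wrist camera is an equidistant fisheye: a pixel r from the principal point sees the ray r / f radians off the axis. A picture is of the moment at which its call begins: read the wrist's pose just before it.
- manip.close_job(): hands the job in, once; it reports no verdict.
The state is a dict: "time_s": time; "joint_positions": joint angles; "joint_velocities": joint speeds; "joint_torque": joint torques, N m; "ee_pos": TCP position; "tcp_rot": TCP orientation; "ft_force": force on the tool from outside, world axes, zero at the start; "moment": the same for the moment, N m; "gripper_width": finger opening in m.
Only numpy, scipy, OpenCV 4.12 (cv2) and the standard library are available. Lean on these libraries where they do the work, as an engineer would, in place of code of your own. Each camera call takes 0.05 s, during which the arm holds its last target.

## Working session

There is one attempt and no reset: what is moved stays moved. The work goes in short steps, Python scripts to look and compute and a tool call to move; the robot and the scene stay as the last step left them, time stands still between calls to the robot, and variables do not carry over. Pictures are saved under pics/ and viewed, and the job is handed in when it is done.

Besides the shell and the picture viewer there is one more tool, called after "Emit:" in YAML: its name, and indented under it one key for each argument. play_rows: Moves the arm, as the interface text tells. Its arguments: {"type":"object","properties":{"deltas":{"type":"array","items":{"type":"object","properties":{"travel":{"type":"array","items":{"type":"number"}},"roll":{"type":"number"},"grip":{"type":"number"}}}}},"required":["deltas"]}

```bash
mkdir -p pics; python3 - <<'E'
from workcell import state,camera,manip
import cv2,numpy as np
print(manip.nose_length); s=state(); print(s)
for n in ("scene","top"):
    c=camera(n); cv2.imwrite(f"pics/{n}0.png",c["frame"][:,:,::-1]); np.savez(f"{n}0.npz",**c); print(n,c["fovy"],c["cx"],c["cy"],c["extrinsics"])
E
```

```text
0.019
{'time_s': 0.0, 'joint_positions': array([-1.42729494e+00,  2.63540502e-01, -4.89318803e-02,  1.25938547e+00,
        2.48300802e-05,  1.41548580e+00]), 'joint_velocities': array([-1.02340817e-03, -2.80777351e-04, -1.49459473e-03, -1.54147595e-03,
        1.26949424e-04, -1.05843625e-05]), 'joint_torque': array([-3.07125025e-03, -6.37629533e+01,  3.84571731e+01,  1.36846566e-02,
       -1.77950342e-04,  9.45569468e-06]), 'ee_pos': array([ 0.15451287, -0.50149204,  0.24981782]), 'tcp_rot': array([[ 9.55686936e-01,  2.94384891e-01, -1.27233801e-04],
       [ 2.94384858e-01, -9.55686373e-01,  1.05416923e-03],
       [ 1.88735885e-04, -1.04491147e-03, -9.99999436e-01]]), 'ft_force': array([ 0.43979905, -0.46264802, -0.27736812]), 'moment': array([-0.03535971,  0.03624805,  0.03186967]), 'gripper_width': 0.08528161419085846}
scene 46.63262810620046 249.95746523427167 189.3468743765868 [[ 0.36824767  0.53414199 -0.760977    1.42404968]
 [ 0.92953368 -0.22824138  0.28960837 -0.32039563]
 [-0.01899445 -0.81400136 -0.58055232  0.73186763]
 [ 0.          0.          0.          1.        ]]
top 45.59059314324405 251.07664868082833 187.6622445034146 [[-0.01876139 -0.99742913  0.06916031  0.46022132]
 [-0.99974042  0.01960922  0.01160034 -0.01349834]
 [-0.0129267  -0.06892472 -0.99753811  1.2774112 ]
 [ 0.          0.          0.          1.        ]]
```

View pics/scene0.png

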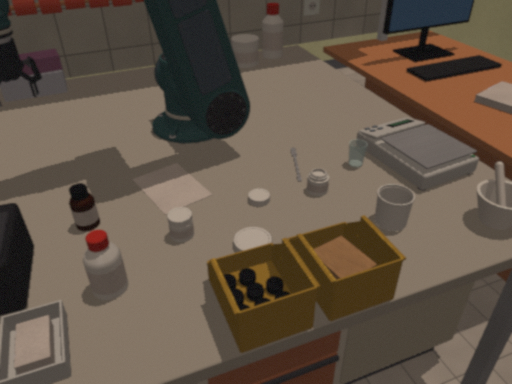

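View pics/top0.png

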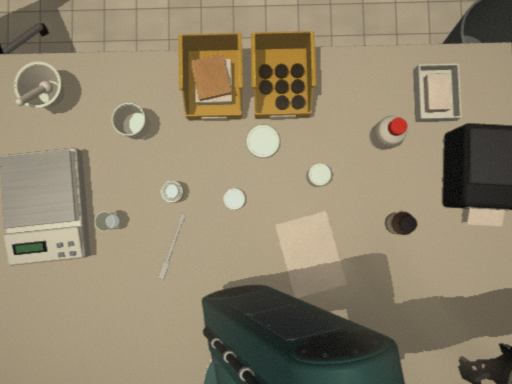

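The top view shows the small lid at about (234,199), the open tub at (172,191), the closed twin at (319,175), the big lid at (263,141) and the spatula at about (172,245). Next I'll measure positions from the depth.

```bash
cat > h.py <<'E'
import numpy as np,cv2
def cloud(c):
    z=c["z_map"];h,w=z.shape;f=h/2/np.tan(np.radians(float(c["fovy"]))/2)
    u,v=np.meshgrid(np.arange(w),np.arange(h))
    P=np.stack([(u-c["cx"])/f*z,(v-c["cy"])/f*z,z,np.ones_like(z)],-1)@c["extrinsics"].T
    P=P[...,:3].copy();P[z==0]=np.nan;return P
E
python3 - <<'E'
from h import *
c=dict(np.load("top0.npz"));P=cloud(c);I=c["frame"]
def show(n,u,v,r,lo,hi):
    q=P[v-r:v+r,u-r:u+r].reshape(-1,3);m=(q[:,2]>lo)&(q[:,2]<hi);q=q[m]
    (cx,cy),R=cv2.minEnclosingCircle(q[:,:2].astype(np.float32)); print(n,len(q),q.mean(0),q.min(0),q.max(0),"circ",cx,cy,R)
show("lid",234,199,18,.012,.04)
show("tubtop",172,191,18,.054,.08); show("tubbody",172,191,18,.03,.08)
show("spat",172,245,12,.002,.02)
q=P[150:175,200:225];print("table",np.nanmedian(q[...,2]))
crop=cv2.resize(I[150:270,90:290,::-1],None,fx=4,fy=4,interpolation=cv2.INTER_CUBIC);cv2.imwrite("pics/crop.png",crop)
c=dict(np.load("scene0.npz"));P=cloud(c)
show("lid s",259,197,16,.012,.04);show("tub s",318,180,16,.054,.08)
E
```

```text
lid 363 [0.51888311 0.04855354 0.01850467] [0.48944017 0.02099867 0.01208762] [0.54777917 0.07687835 0.02479844] circ 0.5189643502235413 0.048549965023994446 0.029967213049530983
tubtop 196 [0.54089451 0.21565606 0.05867039] [0.51587574 0.19062043 0.0540086 ] [0.56455118 0.24046511 0.06692961] circ 0.5413196682929993 0.21561233699321747 0.025659414008259773
tubbody 393 [0.53995503 0.21339077 0.0532981 ] [0.51137334 0.18633588 0.03072073] [0.56819635 0.24555882 0.06692961] circ 0.5412492752075195 0.21589873731136322 0.02991439215838909
spat 143 [0.39506972 0.22258191 0.00390899] [0.36278121 0.19322213 0.00203848] [0.42645586 0.25758977 0.00981933] circ 0.3961108326911926 0.22515445947647095 0.04197397828102112
table -0.00017874882384205648
lid s 249 [0.52094024 0.0471065  0.01626295] [0.48775566 0.01855666 0.01232422] [0.55220268 0.07801256 0.02063802] circ 0.5196688771247864 0.04563313350081444 0.032700315117836
tub s 105 [0.54435929 0.21366882 0.05753278] [0.51805877 0.19109891 0.0540138 ] [0.56569156 0.23901744 0.06244992] circ 0.5402393341064453 0.21344131231307983 0.026949191465973854
```

View pics/crop.png

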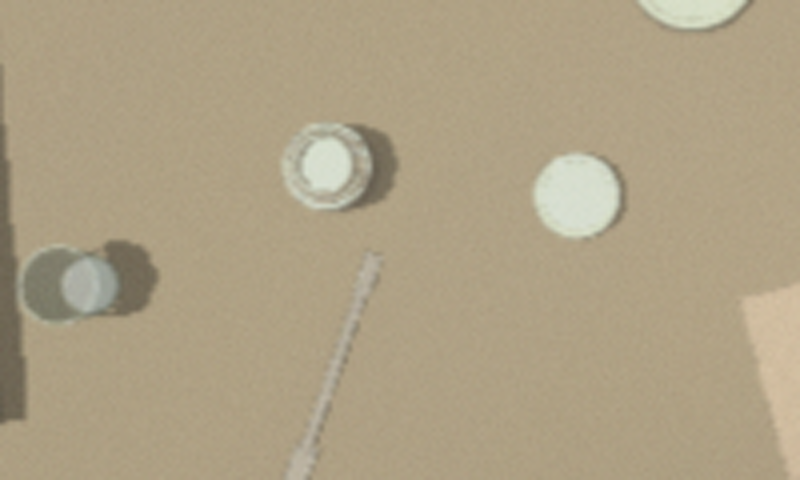

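Emit:
play_rows:
  deltas:
    - {"travel": [20,-16,0],"roll": 0,"grip": 85}
    - {"travel": [50,-41,0],"roll": 0,"grip": 85}
    - {"travel": [87,-71,0],"roll": 0,"grip": 85}
    - {"travel": [124,-102,0],"roll": 0,"grip": 85}
    - {"travel": [161,-132,0],"roll": 0,"grip": 85}
    - {"travel": [198,-162,0],"roll": 0,"grip": 85}
    - {"travel": [235,-193,0],"roll": 0,"grip": 85}
    - {"travel": [260,-213,0],"roll": 0,"grip": 85}

```text
time_s: 0.9
ee_pos: [0.341, -0.2188, 0.2501]
tcp_rot: [[0.955, 0.296, -0.0], [0.296, -0.955, 0.001], [0.0, -0.001, -1.0]]
ft_force: [-0.4, -0.3, -0.6]
gripper_width: 0.0852
```

```bash
python3 -c "
from workcell import state
s=state();print(s['time_s'],s['joint_positions'],s['ee_pos'],s['tcp_rot'])"
```

```text
0.9 [-7.72948802e-01  5.81077705e-02 -3.05833810e-01  1.20784489e+00
  8.67797672e-04  2.06864066e+00] [ 0.34098307 -0.2188431   0.2500995 ] [[ 9.55335687e-01  2.95522783e-01 -1.02858385e-04]
 [ 2.95522659e-01 -9.55334829e-01  1.31258233e-03]
 [ 2.89633787e-04 -1.28435373e-03 -9.99999133e-01]]
```

Emit:
play_rows:
  deltas:
    - {"travel": [25,-20,0],"roll": -8,"grip": 85}
    - {"travel": [60,-49,0],"roll": -16,"grip": 85}
    - {"travel": [97,-79,0],"roll": -24,"grip": 85}
    - {"travel": [134,-109,10],"roll": -32,"grip": 85}
    - {"travel": [170,-138,25],"roll": -40,"grip": 85}
    - {"travel": [205,-167,45],"roll": -48,"grip": 85}
    - {"travel": [235,-191,65],"roll": -56,"grip": 85}
    - {"travel": [249,-203,80],"roll": -64,"grip": 85}

```text
time_s: 1.7
ee_pos: [0.5197, 0.0514, 0.1688]
tcp_rot: [[0.145, 0.989, -0.001], [0.989, -0.145, 0.002], [0.002, -0.001, -1.0]]
ft_force: [-0.0, -0.5, -0.3]
gripper_width: 0.085
```

Emit:
play_rows:
  deltas:
    - {"travel": [0,0,10],"roll": -8,"grip": 85}
    - {"travel": [0,0,20],"roll": -8.5,"grip": 85}
    - {"travel": [0,0,20],"roll": -8.5,"grip": 85}

```text
time_s: 2.0
ee_pos: [0.5188, 0.0513, 0.1477]
tcp_rot: [[0.001, 1.0, -0.003], [1.0, -0.001, 0.002], [0.002, -0.003, -1.0]]
ft_force: [-0.2, 0.0, 0.6]
gripper_width: 0.0852
```

```bash
cat >> h.py <<'E'
def wrist(name):
    from workcell import state,camera
    s=state();c=camera("wrist")
    cv2.imwrite(f"pics/{name}.png",c["frame"][:,:,::-1]);np.savez(name+".npz",p=s["ee_pos"],R=s["tcp_rot"],**c)
    print(s['time_s'],s['joint_positions'].round(3),s['ee_pos'].round(4),s['ft_force'].round(2));print(s['tcp_rot'].round(4))
def wcloud(c):
    z=c["z_map"].astype(float);h,w=z.shape;f=h/2/np.tan(np.radians(float(c["fovy"]))/2)
    u,v=np.meshgrid(np.arange(w),np.arange(h));x=u-c["cx"];y=v-c["cy"];r=np.hypot(x,y)+1e-9;t=np.tan(r/f)
    P=np.stack([x/r*t*z,y/r*t*z,z,np.ones_like(z)],-1)@c["hand_eye"].T
    P=P[...,:3]@c["R"].T+c["p"];P[z==0]=np.nan;return P
E
python3 - <<'E'
from h import *
wrist("w1");c=dict(np.load("w1.npz"));P=wcloud(c);print(c["hand_eye"],c["fovy"],c["cx"],c["cy"])
q=P.reshape(-1,3);m=(q[:,2]>.012)&(q[:,2]<.03)&(np.hypot(q[:,0]-.519,q[:,1]-.0485)<.04);q=q[m]
print(len(q),q.mean(0),np.nanmin(q,0),np.nanmax(q,0),cv2.minEnclosingCircle(q[:,:2].astype(np.float32)))
E
```

```text
2.0 [-0.059  0.313 -0.265  0.996  0.002  1.513] [0.5188 0.0513 0.1477] [-0.25  0.04  0.57]
[[ 0.0013  1.     -0.0033]
 [ 1.     -0.0013  0.0018]
 [ 0.0018 -0.0033 -1.    ]]
[[-1.10230710e-03 -9.62687516e-01 -2.70613251e-01  6.76412044e-02]
 [ 9.99999267e-01 -9.25612443e-04 -7.80563209e-04 -4.95011100e-04]
 [ 5.00955465e-04 -2.70613913e-01  9.62687831e-01 -1.22806196e-01]
 [ 0.00000000e+00  0.00000000e+00  0.00000000e+00  1.00000000e+00]] 65.70646984690485 256.7740693883929 190.61479031916863
3471 [0.51630463 0.0488538  0.01770119] [0.48664349 0.01795288 0.01215701] [0.54639702 0.07786262 0.02010049] ((0.516311526298523, 0.047760460525751114), 0.03021671064198017)
```

View pics/w1.png

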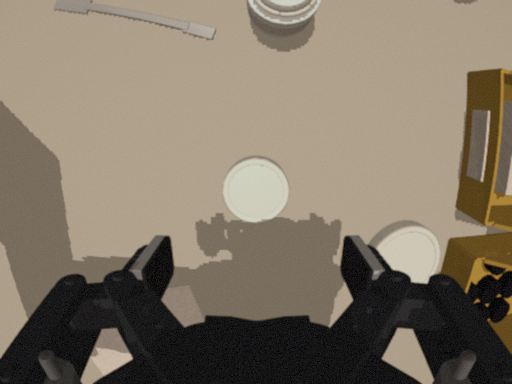

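The wrist view shows the lid at (256,190), centred between the fingers, and the tub at (285,5). I'll go down to the lid now.

Emit:
play_rows:
  deltas:
    - {"travel": [-3,-1.5,15],"roll": 0,"grip": 85}
    - {"travel": [-3.5,-1.5,40],"roll": 0,"grip": 85}
    - {"travel": [-3.5,-1.5,65],"roll": 0,"grip": 85}
    - {"travel": [-3.5,-1.5,85],"roll": 0,"grip": 85}
    - {"travel": [-3.5,-1.5,100],"roll": 0,"grip": 85}
    - {"travel": [-3.5,-1.5,108],"roll": 0,"grip": 85}
    - {"travel": [-3.5,-1.5,110],"roll": 0,"grip": 85}
    - {"travel": [-3.5,-1.5,110],"roll": 0,"grip": 85}

```text
time_s: 2.85
ee_pos: [0.5177, 0.0475, 0.0391]
tcp_rot: [[0.003, 1.0, -0.001], [1.0, -0.003, 0.002], [0.002, -0.001, -1.0]]
ft_force: [-0.3, 0.5, 0.1]
gripper_width: 0.0851
```

```bash
python3 - <<'E'
from h import *
wrist("w2");c=dict(np.load("w2.npz"));P=wcloud(c)
q=P.reshape(-1,3);m=(q[:,2]>.012)&(q[:,2]<.024)&(np.hypot(q[:,0]-.518,q[:,1]-.0485)<.033);q=q[m]
print(len(q),q.mean(0),np.nanmin(q,0),np.nanmax(q,0),cv2.minEnclosingCircle(q[:,:2].astype(np.float32)))
E
```

```text
2.85 [-0.066  0.415 -0.445  0.713  0.002  1.508] [0.5177 0.0475 0.0391] [-0.29  0.5   0.07]
[[ 0.0032  1.     -0.0015]
 [ 1.     -0.0032  0.0017]
 [ 0.0017 -0.0015 -1.    ]]
8856 [0.51663498 0.05026369 0.01769326] [0.48663723 0.01709033 0.0120156 ] [0.54644511 0.07796867 0.0204983 ] ((0.516292929649353, 0.04761582612991333), 0.030640924349427223)
```

View pics/w2.png

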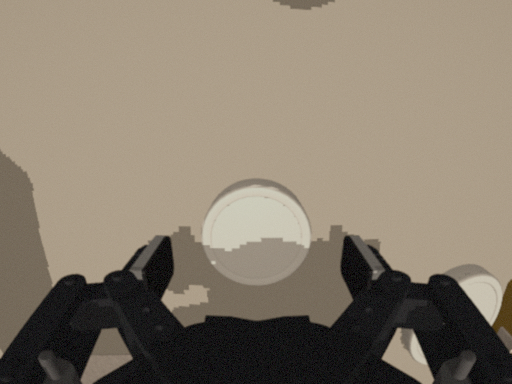

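The lid is centred between the pads at about (256,235). I'll descend and close on it.

Emit:
play_rows:
  deltas:
    - {"travel": [0,-1.2,8],"roll": 0,"grip": 85}
    - {"travel": [0,-1.2,15],"roll": 0,"grip": 85}
    - {"travel": [0,-1.2,20],"roll": 0,"grip": 85}
    - {"travel": [0,-1.2,21],"roll": 0,"grip": 85}
    - {"travel": [0,-1.2,21],"roll": 0,"grip": 75}
    - {"travel": [0,-1.2,21],"roll": 0,"grip": 66}
    - {"travel": [0,-1.2,21],"roll": 0,"grip": 63}
    - {"travel": [0,-1.2,21],"roll": 0,"grip": 62}

```text
time_s: 3.7
ee_pos: [0.5168, 0.0476, 0.0185]
tcp_rot: [[0.003, 1.0, -0.001], [1.0, -0.003, 0.002], [0.002, -0.001, -1.0]]
ft_force: [0.9, 1.2, -0.1]
gripper_width: 0.0622
```

Emit:
play_rows:
  deltas:
    - {"travel": [0,0,0],"roll": 0,"grip": 58}
    - {"travel": [0,0,0],"roll": 0,"grip": 55}
    - {"travel": [0,0,0],"roll": 0,"grip": 50}
    - {"travel": [0,0,0],"roll": 0,"grip": 50}

```text
time_s: 4.1
ee_pos: [0.5168, 0.0476, 0.0191]
tcp_rot: [[0.003, 1.0, -0.0], [1.0, -0.003, 0.002], [0.002, -0.0, -1.0]]
ft_force: [-3.9, 0.9, 13.1]
gripper_width: 0.0582
```

```bash
python3 - <<'E'
from h import *
wrist("w3");c=dict(np.load("w3.npz"));P=wcloud(c)
q=P.reshape(-1,3);m=(q[:,2]>.012)&(q[:,2]<.024)&(np.hypot(q[:,0]-.518,q[:,1]-.0485)<.033);q=q[m]
print(len(q),q.mean(0),np.nanmin(q,0),np.nanmax(q,0),cv2.minEnclosingCircle(q[:,:2].astype(np.float32)))
E
```

```text
4.1 [-0.066  0.437 -0.475  0.659  0.002  1.508] [0.5168 0.0476 0.0191] [-3.85  0.86 13.09]
[[ 2.9e-03  1.0e+00 -3.0e-04]
 [ 1.0e+00 -2.9e-03  1.6e-03]
 [ 1.6e-03 -3.0e-04 -1.0e+00]]
11321 [0.51636938 0.05086482 0.01772515] [0.48637495 0.01798342 0.01200833] [0.54977087 0.07794534 0.02399965] ((0.5180156230926514, 0.04868774488568306), 0.033032700419425964)
```

View pics/w3.png

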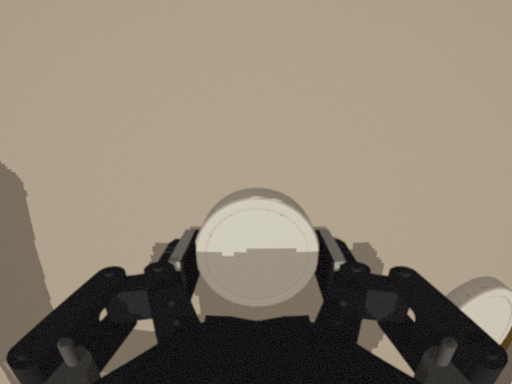

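Gripped at 58 mm; the 13 N is the pads pushing the lid into the counter as they swing forward. I'll lift and check.

Emit:
play_rows:
  deltas:
    - {"travel": [0,0,-3],"roll": 0,"grip": 50}
    - {"travel": [0,0,-8],"roll": 0,"grip": 50}
    - {"travel": [0,0,-20],"roll": 0,"grip": 50}
    - {"travel": [0,0,-40],"roll": 0,"grip": 50}
    - {"travel": [0,0,-65],"roll": 0,"grip": 50}
    - {"travel": [0,0,-90],"roll": 0,"grip": 50}
    - {"travel": [0,0,-105],"roll": 0,"grip": 50}
    - {"travel": [0,0,-110],"roll": 0,"grip": 50}

```text
time_s: 4.95
ee_pos: [0.5175, 0.0474, 0.1309]
tcp_rot: [[0.003, 1.0, 0.002], [1.0, -0.003, 0.001], [0.001, 0.002, -1.0]]
ft_force: [0.5, 0.1, -0.7]
gripper_width: 0.058
```

```bash
python3 - <<'E'
from h import *
wrist("w4");c=dict(np.load("w4.npz"));P=wcloud(c)
from workcell import state
print(state()['gripper_width'])
T=(P-c["p"])@c["R"]
q=T.reshape(-1,3);I=c["frame"].reshape(-1,3).astype(int)
m=(abs(q[:,2])<.03)&(np.hypot(q[:,0],q[:,1])<.034)&(I.min(1)>125);r=q[m]
print(len(r),r.min(0),r.max(0))
M=m.reshape(384,512);print("px",np.argwhere(M).min(0),np.argwhere(M).max(0))
for v in range(170,330,12):print(v,(T[v,256]*1000).round(1),c["frame"][v,256])
# top plane fit on the bright disc
k=m.reshape(384,512);A=q[m&(q[:,2]<np.median(q[m][:,2])+.001)];X=np.c_[A[:,:2],np.ones(len(A))];print("plane",np.linalg.lstsq(X,A[:,2],rcond=None)[0])
# tub from wrist
t=P.reshape(-1,3);s=t[(np.hypot(t[:,0]-.541,t[:,1]-.2155)<.04)&(t[:,2]>.03)&(t[:,2]<.075)];print("tub",len(s),s.min(0) if len(s) else 0,s.max(0) if len(s) else 0)
E
```

```text
4.95 [-6.600e-02  3.200e-01 -3.050e-01  9.440e-01  1.000e-03  1.507e+00] [0.5175 0.0474 0.1309] [ 0.53  0.13 -0.7 ]
[[ 0.0029  1.      0.0022]
 [ 1.     -0.0029  0.0013]
 [ 0.0014  0.0022 -1.    ]]
0.0579480346336024
10176 [-0.02874537 -0.03115703 -0.02371282] [0.03026897 0.03285653 0.02040596]
px [188 179] [305 340]
170 [ 14.9  -1.4 131.4] [174 161 139]
182 [  3.9  -1.4 132. ] [176 162 141]
194 [30.1 -1.   5.1] [122 113  99]
206 [25.9 -0.9  0.9] [207 200 183]
218 [19.6 -1.   2.4] [207 204 188]
230 [14.2 -1.   1.4] [207 203 185]
242 [ 7.9 -1.   1.8] [207 203 187]
254 [ 1.8 -1.   1.4] [156 145 130]
266 [-4.7 -1.   1.4] [157 148 133]
278 [-12.  -1.   2.] [154 144 129]
290 [-19.   -1.    1.7] [155 143 131]
302 [-26.1  -1.1   0.8] [158 147 132]
314 [-142.    -1.7  131.8] [119 107  91]
326 [ 10.6  -0.8 -59. ] [19 16 18]
plane [-0.00159425 -0.00465051  0.00140999]
tub 991 [0.51336068 0.18507153 0.03002056] [0.56513989 0.20103425 0.05686429]
```

View pics/w4.png

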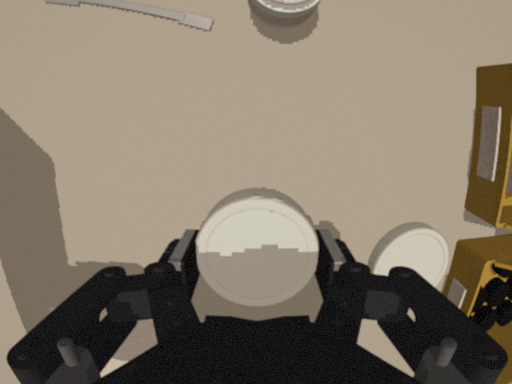

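The lid is held level at about (257,248), with its top near the TCP height. I'll move towards the tub and measure it with the wrist camera.

Emit:
play_rows:
  deltas:
    - {"travel": [8,2,0],"roll": 0,"grip": 50}
    - {"travel": [25,7,0],"roll": 0,"grip": 50}
    - {"travel": [50,13,0],"roll": 0,"grip": 50}
    - {"travel": [75,19,0],"roll": 0,"grip": 50}
    - {"travel": [95,23,0],"roll": 0,"grip": 50}
    - {"travel": [100,23,0],"roll": 0,"grip": 50}
    - {"travel": [100,23,0],"roll": 0,"grip": 50}

```text
time_s: 5.7
ee_pos: [0.5402, 0.1481, 0.1299]
tcp_rot: [[0.001, 1.0, 0.0], [1.0, -0.001, 0.001], [0.001, 0.0, -1.0]]
ft_force: [-0.3, -0.8, -0.6]
gripper_width: 0.0577
```

```bash
python3 - <<'E'
from h import *
wrist("w5");c=dict(np.load("w5.npz"));P=wcloud(c)
T=(P-c["p"])@c["R"]
t=P.reshape(-1,3)
for lo,hi in ((.03,.075),(.044,.05),(.0585,.065)):
    s=t[(np.hypot(t[:,0]-.541,t[:,1]-.2155)<.04)&(t[:,2]>lo)&(t[:,2]<hi)]
    print("tub",lo,len(s),s.min(0).round(4),s.max(0).round(4),cv2.minEnclosingCircle(s[:,:2].astype(np.float32)),np.median(s,0))
q=T.reshape(-1,3);s=q[(q[:,2]>-.001)&(q[:,2]<.004)&(np.hypot(q[:,0],q[:,1])<.034)]
print("lid tool",s.min(0).round(4),s.max(0).round(4),cv2.minEnclosingCircle(s[:,:2].astype(np.float32)))
I=c["frame"];cv2.imwrite("pics/w5c.png",cv2.resize(I[0:200,180:380,::-1],None,fx=3,fy=3,interpolation=cv2.INTER_CUBIC))
E
```

```text
5.7 [ 1.210e-01  3.850e-01 -2.030e-01  9.820e-01  1.000e-03  1.694e+00] [0.5402 0.1481 0.1299] [-0.31 -0.75 -0.61]
[[ 1.5e-03  1.0e+00  4.0e-04]
 [ 1.0e+00 -1.5e-03  1.2e-03]
 [ 1.2e-03  4.0e-04 -1.0e+00]]
tub 0.03 5581 [0.51   0.1863 0.0432] [0.5684 0.2447 0.0629] ((0.5387688875198364, 0.21548645198345184), 0.029883023351430893) [0.53909822 0.21547849 0.05372134]
tub 0.044 1007 [0.51   0.1863 0.0442] [0.5684 0.2447 0.048 ] ((0.5388094782829285, 0.21546509861946106), 0.029839927330613136) [0.53925757 0.21616604 0.04596562]
tub 0.0585 1296 [0.5165 0.1929 0.0585] [0.5605 0.2375 0.0629] ((0.5387332439422607, 0.21542181074619293), 0.022886227816343307) [0.53852243 0.21535186 0.06057942]
lid tool [-0.0287 -0.0325 -0.001 ] [0.0303 0.0325 0.004 ] ((0.003270678222179413, 9.054088877746835e-06), 0.03321061655879021)
```

View pics/w5.png

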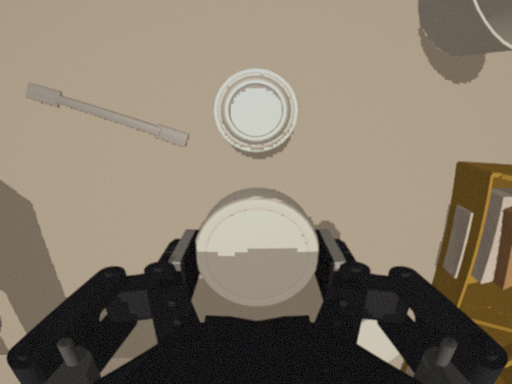

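View pics/w5c.png

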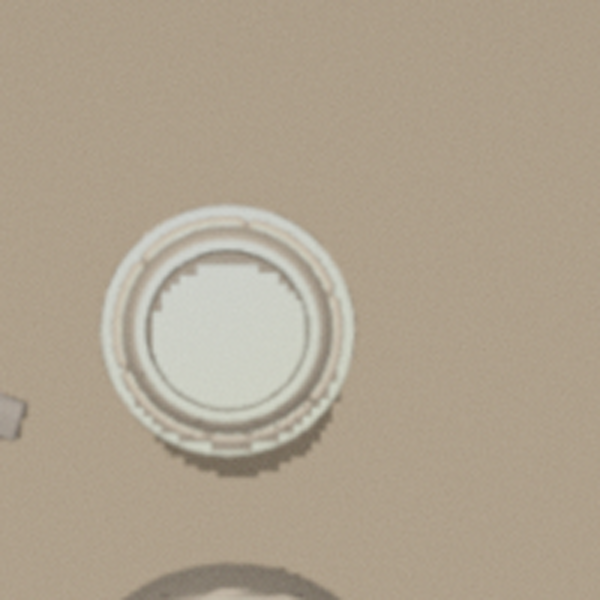

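The wrist view shows the tub at about (256,111), upright and open. Its centre measures (0.5388, 0.2155), which agrees with the top camera to within 2.5 mm. I'll move over it.

Emit:
play_rows:
  deltas:
    - {"travel": [8,-1.3,0],"roll": 0,"grip": 50}
    - {"travel": [25,-1.3,0],"roll": 0,"grip": 50}
    - {"travel": [45,-1.3,0],"roll": 0,"grip": 50}
    - {"travel": [61,-1.3,0],"roll": 0,"grip": 50}
    - {"travel": [67,-1.3,0],"roll": 0,"grip": 50}
    - {"travel": [67,-1.3,10],"roll": 0,"grip": 50}
    - {"travel": [67,-1.3,22],"roll": 0,"grip": 50}
    - {"travel": [67,-1.3,28],"roll": 0,"grip": 50}

```text
time_s: 6.55
ee_pos: [0.5384, 0.2136, 0.1004]
tcp_rot: [[0.003, 1.0, -0.001], [1.0, -0.003, 0.0], [0.0, -0.001, -1.0]]
ft_force: [-0.0, -0.7, 0.2]
gripper_width: 0.0577
```

Emit:
play_rows:
  deltas:
    - {"travel": [0,0,0],"roll": 0,"grip": 50}
    - {"travel": [0,0,0],"roll": 0,"grip": 50}

```text
time_s: 6.75
ee_pos: [0.5383, 0.2131, 0.1]
tcp_rot: [[0.004, 1.0, -0.002], [1.0, -0.004, 0.0], [0.0, -0.002, -1.0]]
ft_force: [0.5, 0.3, 0.3]
gripper_width: 0.058
```

```bash
python3 - <<'E'
from h import *
wrist("w6")
from workcell import camera
c=camera("scene");cv2.imwrite("pics/s6.png",cv2.resize(c["frame"][110:230,230:400,::-1],None,fx=4,fy=4,interpolation=cv2.INTER_CUBIC))
E
```

```text
6.75 [ 2.36e-01  4.39e-01 -2.01e-01  9.33e-01  1.00e-03  1.81e+00] [0.5383 0.2131 0.1   ] [0.49 0.26 0.28]
[[ 3.6e-03  1.0e+00 -2.1e-03]
 [ 1.0e+00 -3.6e-03  2.0e-04]
 [ 2.0e-04 -2.1e-03 -1.0e+00]]
```

View pics/s6.png

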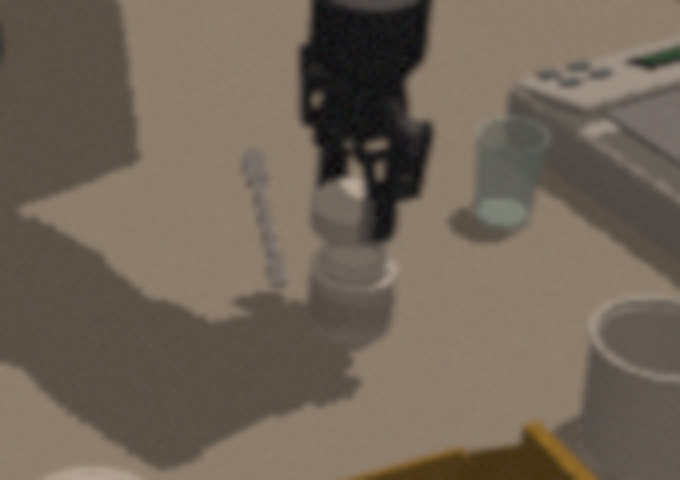

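View pics/w6.png

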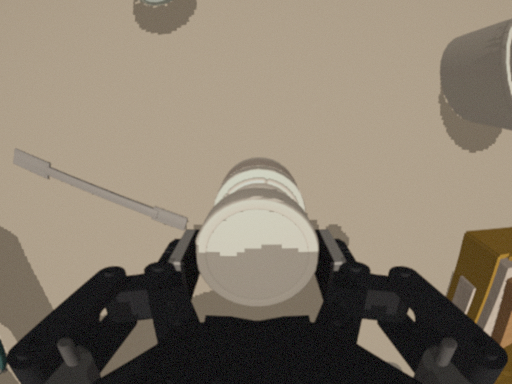

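The lid is over the tub, about 2 mm short in y. I'll correct that and lower gently.

Emit:
play_rows:
  deltas:
    - {"travel": [2.2,0.7,0],"roll": 0,"grip": 50}
    - {"travel": [2.2,0.7,5],"roll": 0,"grip": 50}
    - {"travel": [2.2,0.7,10],"roll": 0,"grip": 50}
    - {"travel": [2.2,0.7,15],"roll": 0,"grip": 50}
    - {"travel": [2.2,0.7,18],"roll": 0,"grip": 50}
    - {"travel": [2.2,0.7,20],"roll": 0,"grip": 50}

```text
time_s: 7.45
ee_pos: [0.5391, 0.2156, 0.0801]
tcp_rot: [[0.003, 1.0, -0.001], [1.0, -0.003, 0.0], [0.0, -0.001, -1.0]]
ft_force: [0.2, -1.1, -0.5]
gripper_width: 0.0577
```

Emit:
play_rows:
  deltas:
    - {"travel": [0,0,1],"roll": 0,"grip": 50}
    - {"travel": [0,0,2],"roll": 0,"grip": 50}

```text
time_s: 7.65
ee_pos: [0.5391, 0.2155, 0.0781]
tcp_rot: [[0.003, 1.0, -0.001], [1.0, -0.003, 0.0], [0.0, -0.001, -1.0]]
ft_force: [0.2, 0.1, -0.1]
gripper_width: 0.0577
```

Emit:
play_rows:
  deltas:
    - {"travel": [0,0,1],"roll": 0,"grip": 50}
    - {"travel": [0,0,2],"roll": 0,"grip": 50}

```text
time_s: 7.85
ee_pos: [0.5392, 0.2156, 0.0761]
tcp_rot: [[0.003, 1.0, -0.001], [1.0, -0.003, 0.0], [0.0, -0.001, -1.0]]
ft_force: [-0.7, -0.4, 0.1]
gripper_width: 0.0578
```

Emit:
play_rows:
  deltas:
    - {"travel": [0,0,0.7],"roll": 0,"grip": 50}
    - {"travel": [0,0,0.7],"roll": 0,"grip": 50}

```text
time_s: 8.05
ee_pos: [0.5392, 0.2156, 0.0753]
tcp_rot: [[0.003, 1.0, -0.001], [1.0, -0.003, 0.0], [0.0, -0.001, -1.0]]
ft_force: [-0.6, -0.1, 0.1]
gripper_width: 0.0583
```

Emit:
play_rows:
  deltas:
    - {"travel": [0,0,0.7],"roll": 0,"grip": 50}
    - {"travel": [0,0,0.7],"roll": 0,"grip": 50}

```text
time_s: 8.25
ee_pos: [0.5392, 0.2156, 0.0746]
tcp_rot: [[0.003, 1.0, -0.001], [1.0, -0.003, 0.0], [0.0, -0.001, -1.0]]
ft_force: [-0.7, 0.8, -0.5]
gripper_width: 0.0575
```

Emit:
play_rows:
  deltas:
    - {"travel": [0,0,0.5],"roll": 0,"grip": 50}
    - {"travel": [0,0,0.5],"roll": 0,"grip": 50}

```text
time_s: 8.45
ee_pos: [0.5393, 0.2156, 0.0742]
tcp_rot: [[0.003, 1.0, -0.001], [1.0, -0.003, 0.0], [0.0, -0.001, -1.0]]
ft_force: [-0.0, 0.4, 0.1]
gripper_width: 0.0575
```

Emit:
play_rows:
  deltas:
    - {"travel": [0,0,0.5],"roll": 0,"grip": 50}
    - {"travel": [0,0,0.5],"roll": 0,"grip": 50}

```text
time_s: 8.65
ee_pos: [0.5395, 0.2156, 0.0739]
tcp_rot: [[0.003, 1.0, -0.001], [1.0, -0.003, 0.001], [0.001, -0.001, -1.0]]
ft_force: [-0.4, 0.5, 4.0]
gripper_width: 0.0577
```

Contact at TCP z = 0.074, as expected for the lid on the bead. I'll ease off slightly and open.

Emit:
play_rows:
  deltas:
    - {"travel": [0,0,-0.3],"roll": 0,"grip": 57}
    - {"travel": [0,0,-0.3],"roll": 0,"grip": 59}
    - {"travel": [0,0,-0.3],"roll": 0,"grip": 61}
    - {"travel": [0,0,-0.3],"roll": 0,"grip": 63}
    - {"travel": [0,0,-0.3],"roll": 0,"grip": 68}
    - {"travel": [0,0,-0.3],"roll": 0,"grip": 76}
    - {"travel": [0,0,-0.3],"roll": 0,"grip": 85}
    - {"travel": [0,0,-0.3],"roll": 0,"grip": 85}

```text
time_s: 9.45
ee_pos: [0.5395, 0.2156, 0.0742]
tcp_rot: [[0.003, 1.0, -0.001], [1.0, -0.003, 0.001], [0.001, -0.001, -1.0]]
ft_force: [-0.0, 0.5, -0.6]
gripper_width: 0.0849
```

Emit:
play_rows:
  deltas:
    - {"travel": [0,0,-5],"roll": 0,"grip": 85}
    - {"travel": [0,0,-15],"roll": 0,"grip": 85}
    - {"travel": [0,0,-35],"roll": 0,"grip": 85}
    - {"travel": [0,0,-50],"roll": 0,"grip": 85}
    - {"travel": [0,0,-56],"roll": 0,"grip": 85}
    - {"travel": [0,0,-56],"roll": 0,"grip": 85}

```text
time_s: 10.05
ee_pos: [0.54, 0.2157, 0.1313]
tcp_rot: [[0.003, 1.0, 0.001], [1.0, -0.003, 0.001], [0.001, 0.001, -1.0]]
ft_force: [0.3, 0.3, -0.3]
gripper_width: 0.0849
```

```bash
python3 - <<'E'
from h import *
wrist("w7");c=dict(np.load("w7.npz"));P=wcloud(c);t=P.reshape(-1,3)
s=t[(np.hypot(t[:,0]-.539,t[:,1]-.2155)<.035)&(t[:,2]>.065)&(t[:,2]<.085)]
print(len(s),s.min(0).round(4),s.max(0).round(4),cv2.minEnclosingCircle(s[:,:2].astype(np.float32)),np.median(s,0))
d=s[np.hypot(s[:,0]-.539,s[:,1]-.2155)<.026];X=np.c_[d[:,:2]-[.539,.2155],np.ones(len(d))];print("plane",np.linalg.lstsq(X,d[:,2],rcond=None)[0])
from workcell import camera
c=camera("scene");cv2.imwrite("pics/s7.png",cv2.resize(c["frame"][110:230,230:400,::-1],None,fx=4,fy=4,interpolation=cv2.INTER_CUBIC))
E
```

```text
10.05 [ 2.400e-01  4.170e-01 -1.460e-01  1.007e+00  1.000e-03  1.814e+00] [0.54   0.2157 0.1313] [ 0.25  0.27 -0.35]
[[ 0.0033  1.      0.0012]
 [ 1.     -0.0033  0.001 ]
 [ 0.001   0.0012 -1.    ]]
6188 [0.5091 0.186  0.0651] [0.5686 0.2458 0.0754] ((0.5387783050537109, 0.21594692766666412), 0.030264075845479965) [0.53885109 0.21795291 0.07265033]
plane [ 0.0010936  -0.00664368  0.07257251]
```

View pics/s7.png

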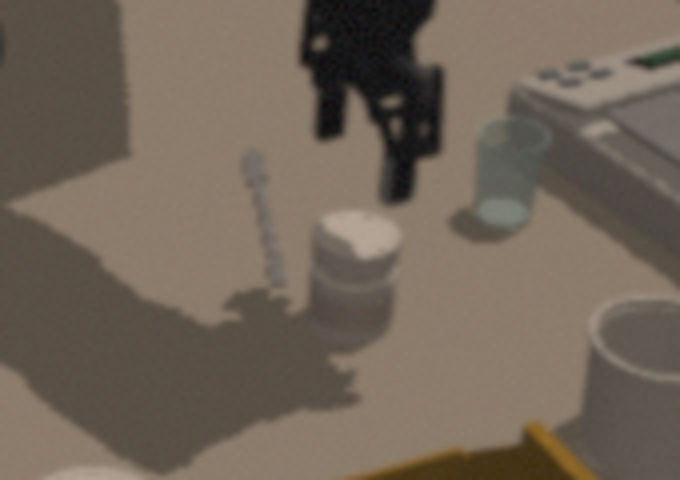

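View pics/w7.png

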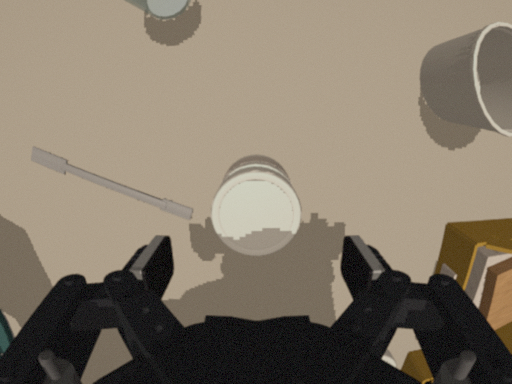

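The lid sits level on the tub at about (256,213) with roughly 0.4° of tilt, and the tub hasn't moved. I'll shut the fingers and come down on the middle.

Emit:
play_rows:
  deltas:
    - {"travel": [0,-0.7,0],"roll": 0,"grip": 60}
    - {"travel": [0,-0.7,0],"roll": 0,"grip": 30}
    - {"travel": [0,-0.7,0],"roll": 0,"grip": 0}
    - {"travel": [0,-0.7,0],"roll": 0,"grip": 0}
    - {"travel": [0,-0.7,0],"roll": 0,"grip": 0}
    - {"travel": [0,-0.7,10],"roll": 0,"grip": 0}
    - {"travel": [0,-0.7,20],"roll": 0,"grip": 0}
    - {"travel": [0,-0.7,27],"roll": 0,"grip": 0}

```text
time_s: 10.95
ee_pos: [0.5381, 0.2154, 0.1015]
tcp_rot: [[0.003, 1.0, -0.002], [1.0, -0.003, 0.0], [0.0, -0.002, -1.0]]
ft_force: [0.1, -0.2, 0.3]
gripper_width: 0.0002
```

```bash
python3 - <<'E'
from h import *
wrist("w8")
from workcell import camera
c=camera("scene");cv2.imwrite("pics/s8.png",cv2.resize(c["frame"][110:230,230:400,::-1],None,fx=4,fy=4,interpolation=cv2.INTER_CUBIC))
E
```

```text
10.95 [ 2.400e-01  4.390e-01 -1.970e-01  9.370e-01  1.000e-03  1.814e+00] [0.5381 0.2154 0.1015] [ 0.13 -0.17  0.26]
[[ 3.3e-03  1.0e+00 -2.1e-03]
 [ 1.0e+00 -3.3e-03  2.0e-04]
 [ 2.0e-04 -2.1e-03 -1.0e+00]]
```

View pics/w8.png

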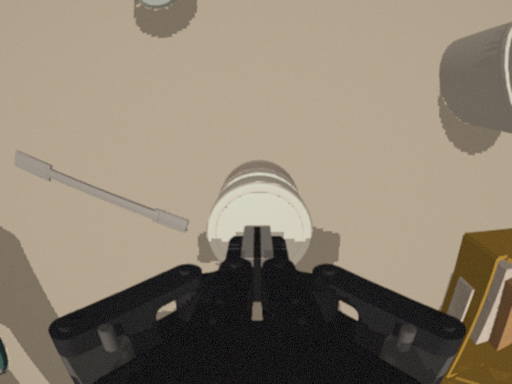

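View pics/s8.png

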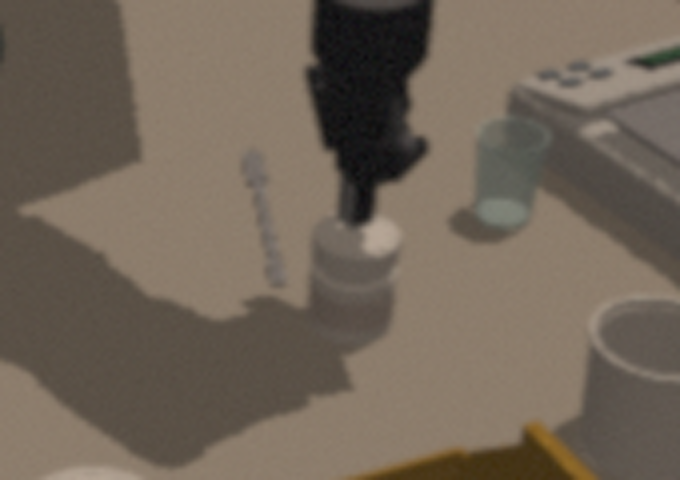

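The shut fingers are over the lid at about (257,230). I'll make a small lateral correction, then approach to contact.

Emit:
play_rows:
  deltas:
    - {"travel": [0.3,1.1,0],"roll": 0,"grip": 0}
    - {"travel": [0.3,1.1,2],"roll": 0,"grip": 0}
    - {"travel": [0.3,1.1,4],"roll": 0,"grip": 0}
    - {"travel": [0.3,1.1,6],"roll": 0,"grip": 0}
    - {"travel": [0.3,1.1,6],"roll": 0,"grip": 0}

```text
time_s: 11.55
ee_pos: [0.5389, 0.2156, 0.0952]
tcp_rot: [[0.003, 1.0, -0.003], [1.0, -0.003, -0.0], [-0.0, -0.003, -1.0]]
ft_force: [0.7, 0.8, -0.2]
gripper_width: -0.0001
```

Emit:
play_rows:
  deltas:
    - {"travel": [0,0,1],"roll": 0,"grip": 0}
    - {"travel": [0,0,1],"roll": 0,"grip": 0}

```text
time_s: 11.75
ee_pos: [0.5388, 0.2156, 0.0942]
tcp_rot: [[0.003, 1.0, -0.003], [1.0, -0.003, -0.0], [-0.0, -0.003, -1.0]]
ft_force: [0.6, 0.1, -0.1]
gripper_width: -0.0002
```

Emit:
play_rows:
  deltas:
    - {"travel": [0,0,1],"roll": 0,"grip": 0}
    - {"travel": [0,0,1],"roll": 0,"grip": 0}

```text
time_s: 11.95
ee_pos: [0.5388, 0.2156, 0.0931]
tcp_rot: [[0.003, 1.0, -0.003], [1.0, -0.003, -0.0], [-0.0, -0.003, -1.0]]
ft_force: [0.1, -0.1, -0.9]
gripper_width: 0.0001
```

Emit:
play_rows:
  deltas:
    - {"travel": [0,0.3,0.7],"roll": 0,"grip": 0}
    - {"travel": [0,0.3,0.7],"roll": 0,"grip": 0}

```text
time_s: 12.15
ee_pos: [0.5394, 0.2157, 0.0927]
tcp_rot: [[0.003, 1.0, -0.003], [1.0, -0.003, 0.0], [0.0, -0.003, -1.0]]
ft_force: [-0.0, -0.8, 4.5]
gripper_width: 0.0002
```

Emit:
play_rows:
  deltas:
    - {"travel": [0,0,0.7],"roll": 0,"grip": 0}
    - {"travel": [0,0,0.7],"roll": 0,"grip": 0}

```text
time_s: 12.35
ee_pos: [0.5398, 0.2157, 0.0924]
tcp_rot: [[0.003, 1.0, -0.002], [1.0, -0.003, 0.0], [0.0, -0.002, -1.0]]
ft_force: [-0.2, -0.7, 6.4]
gripper_width: 0.0002
```

Emit:
play_rows:
  deltas:
    - {"travel": [0,0,0.7],"roll": 0,"grip": 0}
    - {"travel": [0,0,0.7],"roll": 0,"grip": 0}

```text
time_s: 12.55
ee_pos: [0.5402, 0.2158, 0.0923]
tcp_rot: [[0.003, 1.0, -0.0], [1.0, -0.003, 0.0], [0.0, -0.0, -1.0]]
ft_force: [-0.1, -1.6, 7.1]
gripper_width: 0.0
```

Force is building, with a small x drift from arm compliance. I'll use larger press steps and pull x back.

Emit:
play_rows:
  deltas:
    - {"travel": [0,-0.8,0.8],"roll": 0,"grip": 0}
    - {"travel": [0,-0.8,1.5],"roll": 0,"grip": 0}
    - {"travel": [0,-0.8,1.5],"roll": 0,"grip": 0}

```text
time_s: 12.85
ee_pos: [0.5403, 0.216, 0.0916]
tcp_rot: [[0.003, 1.0, 0.002], [1.0, -0.003, 0.001], [0.001, 0.002, -1.0]]
ft_force: [2.2, -0.2, 8.1]
gripper_width: 0.0002
```

Emit:
play_rows:
  deltas:
    - {"travel": [0,-0.5,1],"roll": 0,"grip": 0}
    - {"travel": [0,-0.5,2],"roll": 0,"grip": 0}
    - {"travel": [0,-0.5,2],"roll": 0,"grip": 0}

```text
time_s: 13.15
ee_pos: [0.5403, 0.2161, 0.0898]
tcp_rot: [[0.003, 1.0, 0.003], [1.0, -0.003, 0.001], [0.001, 0.003, -1.0]]
ft_force: [2.2, 0.8, 3.3]
gripper_width: 0.0
```

The force peaked and dropped, so the snap has begun. I'll keep pressing to the hard stop.

Emit:
play_rows:
  deltas:
    - {"travel": [0,0,1.5],"roll": 0,"grip": 0}
    - {"travel": [0,0,3],"roll": 0,"grip": 0}
    - {"travel": [0,0,3],"roll": 0,"grip": 0}

```text
time_s: 13.45
ee_pos: [0.5398, 0.216, 0.0863]
tcp_rot: [[0.003, 1.0, 0.002], [1.0, -0.003, 0.001], [0.001, 0.002, -1.0]]
ft_force: [-0.5, -1.3, -1.0]
gripper_width: 0.0001
```

Emit:
play_rows:
  deltas:
    - {"travel": [0,0,1.5],"roll": 0,"grip": 0}
    - {"travel": [0,0,2],"roll": 0,"grip": 0}
    - {"travel": [0,0,2],"roll": 0,"grip": 0}

```text
time_s: 13.75
ee_pos: [0.5398, 0.216, 0.0848]
tcp_rot: [[0.003, 1.0, 0.002], [1.0, -0.003, 0.001], [0.001, 0.002, -1.0]]
ft_force: [-3.0, -0.7, 11.1]
gripper_width: -0.0003
```

The hard stop is at 0.085, matching the expected 8 mm of travel. I'll press more firmly.

Emit:
play_rows:
  deltas:
    - {"travel": [0,-0.3,2.2],"roll": 0,"grip": 0}
    - {"travel": [0,-0.3,2.5],"roll": 0,"grip": 0}
    - {"travel": [0,-0.3,2.5],"roll": 0,"grip": 0}

```text
time_s: 14.05
ee_pos: [0.54, 0.216, 0.0846]
tcp_rot: [[0.003, 1.0, 0.005], [1.0, -0.003, 0.001], [0.001, 0.005, -1.0]]
ft_force: [-9.8, -4.0, 36.6]
gripper_width: 0.0003
```

That overshot to 37 N, with some sideways load. I'll ease to a firm 20–25 N and cancel the side push.

Emit:
play_rows:
  deltas:
    - {"travel": [0,-1.0,1.7],"roll": 0,"grip": 0}

```text
time_s: 14.15
ee_pos: [0.5397, 0.216, 0.0847]
tcp_rot: [[0.003, 1.0, 0.008], [1.0, -0.003, 0.001], [0.001, 0.008, -1.0]]
ft_force: [-1.7, -2.6, 17.1]
gripper_width: -0.0
```

```bash
python3 - <<'E'
from workcell import state
s=state();print(s['time_s'],s['ft_force'].round(1),s['moment'].round(2),s['ee_pos'].round(4))
E
```

```text
14.15 [-1.7 -2.6 17.1] [-0.57  0.36 -0.03] [0.5397 0.216  0.0847]
```

Emit:
play_rows:
  deltas:
    - {"travel": [-0.3,-0.8,1.9],"roll": 0,"grip": 0}
    - {"travel": [-0.3,-0.8,1.9],"roll": 0,"grip": 0}
    - {"travel": [-0.3,-0.8,1.9],"roll": 0,"grip": 0}
    - {"travel": [-0.3,-0.8,1.9],"roll": 0,"grip": 0}

```text
time_s: 14.55
ee_pos: [0.5397, 0.2159, 0.0847]
tcp_rot: [[0.003, 1.0, 0.011], [1.0, -0.003, 0.002], [0.002, 0.011, -1.0]]
ft_force: [-4.0, -1.2, 26.6]
gripper_width: 0.0
```

```bash
python3 - <<'E'
from h import *
from workcell import state,camera
for i in range(3):
    n=("wrist","scene","top")[i]
    s=state();c=camera(n);print(s['time_s'],s['ft_force'].round(1),s['ee_pos'].round(4))
    np.savez(f"f_{n}.npz",p=s["ee_pos"],R=s["tcp_rot"],**c)
    I=c["frame"][:,:,::-1]
    if n=="scene": I=cv2.resize(I[110:230,230:400],None,fx=4,fy=4,interpolation=cv2.INTER_CUBIC)
    cv2.imwrite(f"pics/f_{n}.png",I)
c=dict(np.load("f_wrist.npz"));P=wcloud(c);t=P.reshape(-1,3);I=c["frame"].reshape(-1,3).astype(int)
s=t[(np.hypot(t[:,0]-.539,t[:,1]-.2155)<.033)&(t[:,2]>.055)&(t[:,2]<.08)&(I.min(1)>90)]
print(s.min(0).round(4),s.max(0).round(4),np.median(s,0).round(4),cv2.minEnclosingCircle(s[:,:2].astype(np.float32)))
d=s[(s[:,2]>.06)&(np.hypot(s[:,0]-.539,s[:,1]-.2155)<.026)];X=np.c_[d[:,:2]-[.539,.2155],np.ones(len(d))];print("plane",np.linalg.lstsq(X,d[:,2],rcond=None)[0])
E
```

```text
14.55 [-4.  -1.2 26.6] [0.5397 0.2159 0.0847]
14.6 [-5.2 -1.2 26.8] [0.5397 0.216  0.0847]
14.65 [-5.8 -1.1 27.3] [0.5397 0.216  0.0847]
[0.5083 0.1973 0.0551] [0.5676 0.2453 0.0799] [0.5368 0.2273 0.0645] ((0.5378859639167786, 0.215183287858963), 0.030287984758615494)
plane [0.00435032 0.00311838 0.06476494]
```

View pics/f_wrist.png

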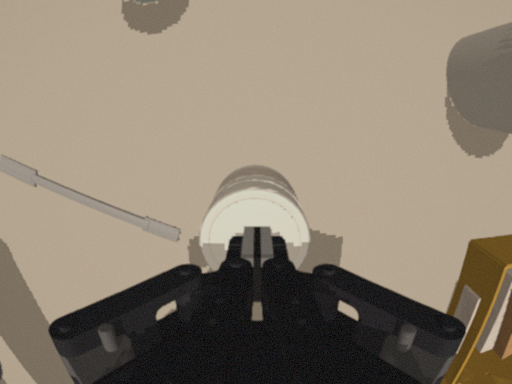

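View pics/f_scene.png

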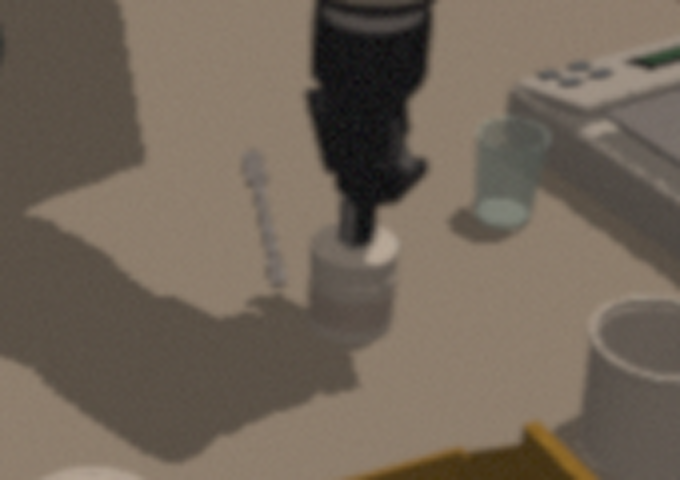

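View pics/f_top.png

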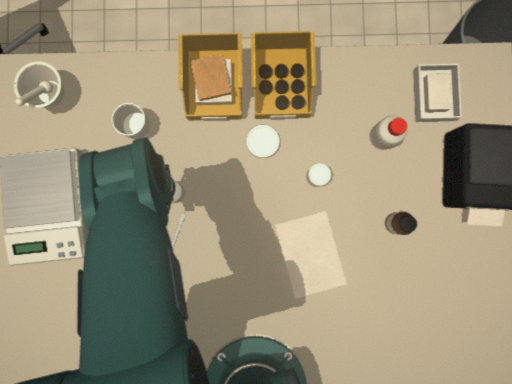

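Lid top is 8 mm below its resting height and level, and the other items are unmoved. I'll trim out the remaining side force and check that the push is steady.

Emit:
play_rows:
  deltas:
    - {"travel": [-0.3,-1.2,1.7],"roll": 0,"grip": 0}
    - {"travel": [-0.3,-1.2,1.7],"roll": 0,"grip": 0}
    - {"travel": [-0.3,-1.2,1.7],"roll": 0,"grip": 0}
    - {"travel": [-0.3,-1.2,1.7],"roll": 0,"grip": 0}
    - {"travel": [-0.3,-1.2,1.7],"roll": 0,"grip": 0}
    - {"travel": [-0.3,-1.2,1.7],"roll": 0,"grip": 0}
    - {"travel": [-0.3,-1.2,1.7],"roll": 0,"grip": 0}
    - {"travel": [-0.3,-1.2,1.7],"roll": 0,"grip": 0}

```text
time_s: 15.5
ee_pos: [0.5396, 0.216, 0.0847]
tcp_rot: [[0.003, 1.0, 0.014], [1.0, -0.003, 0.003], [0.003, 0.014, -1.0]]
ft_force: [-3.2, -0.8, 23.6]
gripper_width: -0.0001
```

```bash
python3 - <<'E'
from workcell import state,camera
for i in range(5):
    s=state();print(s['time_s'],s['ft_force'].round(1),s['ee_pos'].round(4),s['tcp_rot'][:,2].round(4));camera("top")
E
```

```text
15.5 [-3.2 -0.8 23.6] [0.5396 0.216  0.0847] [ 0.0138  0.0028 -0.9999]
15.55 [-3.5 -0.6 23.4] [0.5396 0.2159 0.0847] [ 0.0138  0.0028 -0.9999]
15.6 [-3.  -1.8 24.2] [0.5396 0.2159 0.0847] [ 0.0138  0.0028 -0.9999]
15.65 [-2.5 -0.8 23.4] [0.5396 0.2159 0.0847] [ 0.0138  0.0028 -0.9999]
15.7 [-2.9 -1.1 24.1] [0.5396 0.216  0.0847] [ 0.0138  0.0028 -0.9999]
```

The push is steady at about 24 N, with about 3 N sideways. Handing in while pressing.

```bash
python3 -c "
from workcell import manip,state
print(manip.close_job());print(state()['ft_force'])"
```

```text
the job is handed in; nothing more can be done
None
the job is handed in; nothing more can be done
```

The small lid is on its tub, snapped down to its hard stop, and I handed the job in at 15.7 s with the arm still pressing on it.

- **Placing:** I set the lid on the bead level (about 0.4° by the wrist camera), let go, and pressed its middle with the shut fingers.
- **Snap:** The highest reading before it gave was about 8 N, then the force dropped to about zero. The fingertips stopped at TCP z = 0.0847 m, 8 mm below first contact. The wrist camera agrees: the lid top went from 0.0726 m to 0.0648 m, and it still looked level.
- **Last check:** The push held steady at about 24 N down and 3 N sideways. The other items I could see looked unmoved. The arm hid the beaker from the top camera, but the scene camera showed it in place.

**What went less well:**
- The push briefly reached 37 N, with 10 N sideways, before I eased it back. It fell to about 17 N for a moment before settling, but I never released it.
- Under load the arm pushed about 1 mm off in x and leaned about 0.8°. The pressing point was therefore roughly 1 mm off the lid's middle.
- The top and wrist cameras disagreed by about 2.5 mm in x on where the lid and tub stood. I used the wrist camera, and the tub's cone guided the lid.

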